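# Tip the standing brass shells face up

### The arm

A 7-joint arm with a two-finger parallel gripper is mounted at the origin on the work surface. World frame = base frame: x ahead of the robot, y to its left, z up, the work surface at z = 0. Lengths are in m, angles in rad, forces in N, time in s.
With the tool pointing down it reaches from about 0.4 to 0.85 m from the base axis. Payload 10.4 kg.
Tool frame: the origin (TCP) lies between the finger pads; the fingertips stand ahead of it and the grasp point (between the pads) lies 5 mm behind it (manip.tip_extent is the z of the fingertips in the tool frame, in m); z points along the fingers, y is the line along which they close (so a half turn about z gives the same grasp; the last joint's range is limited). The gripper opens to 85 mm and grips with 20 to 120 N. Pads are 22 mm wide; open, the fingers measure 114 mm over their backs; the gripper's body (76 mm by 85 mm) begins 54 mm behind the grasp point. The pads swing forward as they close: fully open they stand 13 mm farther back than shut.
Start: joints at [1.258, 0.332, -0.065, 1.46, 0.022, 1.35, -0.088], TCP at [0.179, -0.599, 0.245] pointing down, gripper open.
Joint ranges: [-2.6, 2.6], [-0.5, 2.12], [-1.47, 1.34], [0.16, 2.42], [-1.27, 4.41], [0.06, 2.06], [-2.6, 2.6]. Speed limits (rad/s): [2.22, 2.22, 2.79, 2.79, 3.14, 3.14, 3.14].

### API

Orientations are given as a unit quaternion [x, y, z, w].
In Python, from workcell import status, viewer, manip gives the robot as it stands.
- The arm moves only by the tool play_rows, never from a script. Its argument "plan" is one flat list of numbers, 7 for each row, row after row: the turn, a rotation vector about the tool's x, y, z in degrees, then the shift along the tool's x, y, z in m, then the opening, from 0 (shut) to 1 (fully open). In form: [ax, ay, az, dx, dy, dz, grip, ax, ay, az, dx, dy, dz, grip, ...]. A call has 1 to 20 rows; each row is the pose to reach, as a shift and turn from the pose commanded when the call began, along the tool's axes at that moment; what a row does not reach only later rows make up. A row lasts 1/8 s, in which the tool goes at most 62.5 mm and 10.7 degrees, less where a joint would pass 70% of its speed; a pose out of reach is approached as far as the arm can. A call with a gripper value outside its range is refused whole. The fingers move at their own pace and stop on an object; "squeeze" is the grip in N (left out, the last holds). Time passes only in rows, so rows that repeat a pose let the fingers close. It gives the time, the measured TCP pose, the force, the opening and the grip force at its end, in the units of the state.
- status.get_obs(): the state, without advancing time (a new reading comes with each control period).
- viewer.camera(name): name is "scene" or "side" or "wrist"; returns the picture (400x640x3 uint8, red, green, blue); there is no depth.
- viewer.camera_model(name): a dict with "fx", "fy", "cx", "cy" (pixels), "D" ([k1, k2, p1, p2, k3] as OpenCV has them; the pictures are not rectified), "R" (3x3) and "t" (3): a world point X has camera coordinates R X + t. Camera axes: x right, y down, z forward; pixel columns grow to the right and rows downward; lengths in m; the calibration is good to about 2 mm. A picture is of the moment at which its call begins: read the wrist's pose just before it. camera_model takes no time and is no camera call; for the wrist camera it gives the pose at the moment of the call.
- manip.hand_in(): hands the job in; it is judged then, once.
The state is a dict: "clock": time; "joint_pos": joint angles; "joint_velocities": joint speeds; "tau": joint torques, N m; "position": TCP position; "ee_rot": TCP orientation; "ft_force": force on the tool from outside, world axes, zero at the start; "torque": the same for the moment, N m; "grip_width": opening from 0.0 (shut) to 1.0 (fully open); "grasp_force": force on a finger pad.
Only numpy, scipy, OpenCV 4.12 (cv2) and the standard library are available. Lean on these libraries where they do the work, as an engineer would, in place of code of your own. Each camera call takes 0.05 s, during which the arm holds its last target. There are 200 camera calls.

### The job

Two round brass sign shells have been left standing on their rims, like wheels, on the white foam sheet. Push each one over with the fingertips so that it lies flat on the foam just beside where it stood, with its face (the closed side with the round hole) up and its open back down. Do not pick anything up, and leave the other shells, the tape and the screwdriver where they are.

Things in the scene. Friction and masses are not known exactly. Their poses are not given: they have to be found in the camera images.
- shell_a: Brass shell to tip: round drum 84 mm across, 36 mm deep, 220 g, one end closed by a face plate with a 36 mm hole, the other open. Starts standing on its rim on the left half of the foam, facing any way. Origin: middle of the drum, 42 mm above the foam as it stands. x axis: along the drum's axis, out of the face; the face is 18 mm along +x, the open back 18 mm along -x. z starts up.
- shell_b: The other shell to tip, same as shell_a in size, origin and axes; starts on the right half of the foam, facing any way.
- shell_a_face (a point): Centre of shell_a's face plate (outer surface, on the drum's axis). The hole's centre lies 6 mm above this point as the shell stands, so the plate is solid from 24 mm above it to the rim at 42 mm. Pushed there towards the back, the shell tips about the back's lower edge, and past about 23 degrees of lean falls on its back by itself, its middle ending some 60 mm further on and 18 mm above the foam.
- shell_b_face (a point): Centre of shell_b's face plate (outer surface, on the drum's axis). The hole's centre lies 6 mm above this point as the shell stands, so the plate is solid from 24 mm above it to the rim at 42 mm. Pushed there towards the back, the shell tips about the back's lower edge, and past about 23 degrees of lean falls on its back by itself, its middle ending some 60 mm further on and 18 mm above the foam.
- foam_sheet: White foam sheet on the bench, fixed, 520 x 660 x 10 mm (x, y, z). Origin: centre of its underside; its top is 10 mm above the origin.
- shell_stack: Two more shells stacked face up on the far part of the foam, 84 mm across, 72 mm high. Loose, to be left alone. Origin: centre of the underside.
- lit_shell: A finished shell lying face up on the near part of the foam with a clear ring on top, 84 mm across, 52 mm high. Loose, to be left alone. Origin: centre of the underside.
- tape_roll: Roll of brown tape lying flat on the bench beside the foam, 100 mm across, 48 mm high. Loose, to be left alone. Origin: centre of the underside.
- screwdriver: Screwdriver lying on the bench beside the foam, about 200 mm long along its x axis (blade to +x), under 40 mm high. Loose, to be left alone. Origin: halfway along, underside.
Things that resemble listed ones, but are neither listed nor needed, are in the scene too. Leave any blue or purple look-alike of the shell_a alone.

How it is judged:
By the outcome, as a careful person would: the job done as asked, in the order asked, and still so for the second after the job is handed in, with the robot touching nothing.
It also fails if it takes over 42 s, if anything falls off the work surface, if the arm or the gripper's body presses on something with over 40 N, if the wrist force passes 120 N, or if a joint passes its speed limit or range.

## Working session

There is one attempt and no reset: what is moved stays moved. The work goes in short steps, Python scripts to look and compute and a tool call to move; the robot and the scene stay as the last step left them, time stands still between calls to the robot, and variables do not carry over. Pictures are saved under pics/ and viewed, at most 10 in all, crops included, and the job is handed in when it is done.

Besides the shell and the picture viewer there is one more tool, called after "Emit:" as name(argument=value, ...), one argument or row to a line, values as JSON. play_rows: Moves the arm, as the interface text tells. Its arguments: {"type":"object","properties":{"plan":{"type":"array","items":{"type":"number"}},"squeeze":{"type":"number"}},"required":["plan"]}

```bash
mkdir -p pics
python3 - <<'E'
from workcell import status, viewer, manip
import cv2,numpy as np
print(status.get_obs(), manip.tip_extent)
for n in ["scene","side"]:
    im=viewer.camera(n); cv2.imwrite(f"pics/{n}0.png",im[:,:,::-1]); m=viewer.camera_model(n); print(n,{k:np.round(v,3).tolist() for k,v in m.items()})
E
```

```text
{'clock': 0.0, 'joint_pos': array([ 1.25841214,  0.33285027, -0.06470769,  1.46099419,  0.02161872,
        1.34990282, -0.08853181]), 'joint_velocities': array([ 9.92035697e-04,  6.65963093e-04,  1.62386032e-03, -2.61861807e-05,
       -1.44689011e-04, -1.28732714e-03,  7.49972068e-04]), 'tau': array([-2.53676335e-04, -6.25441718e+01,  4.91785922e-02, -3.91598117e+01,
        1.61671860e-02,  9.90111614e-03, -5.19676291e-05]), 'position': array([ 0.17847533, -0.59857954,  0.24450419]), 'ee_rot': array([ 9.89521108e-01,  1.44386446e-01, -1.47739027e-04, -7.14062008e-04]), 'ft_force': array([-1.23911039,  0.40051336,  0.12057   ]), 'torque': array([-0.05979865, -0.02221538, -0.02767157]), 'grasp_force': 0.0, 'grip_width': 1.004896662959459} 0.014
scene {'fx': 403.004, 'fy': 403.004, 'cx': 317.077, 'cy': 202.847, 'D': [-0.059, 0.0, 0.0, 0.0, 0.0], 'R': [[0.309, 0.951, 0.006], [0.683, -0.218, -0.697], [-0.661, 0.22, -0.717]], 't': [-0.178, -0.305, 1.492]}
side {'fx': 432.105, 'fy': 432.105, 'cx': 317.262, 'cy': 197.768, 'D': [-0.044, 0.0, 0.0, 0.0, 0.0], 'R': [[-0.961, -0.275, -0.015], [-0.149, 0.566, -0.811], [0.231, -0.777, -0.585]], 't': [0.481, 0.112, 1.479]}
```

View pics/scene0.png

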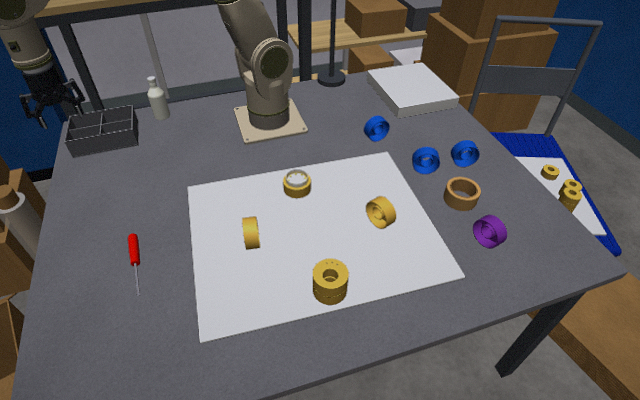

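View pics/side0.png

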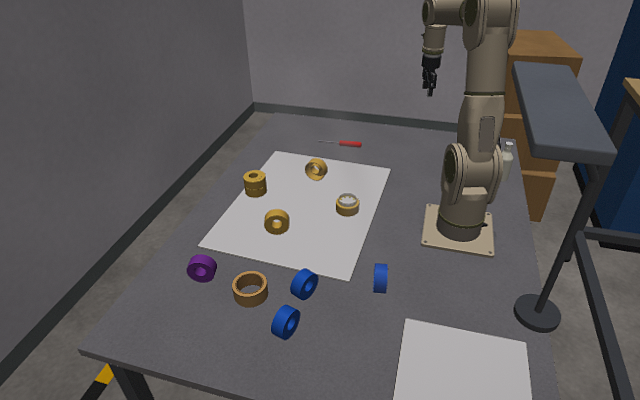

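Candidates in the scene view:
- Standing brass shells at (380,212) and (251,232).
- Stack at (330,281) and lit shell at (297,183).
- Tape at (462,193).
- Blue shells at (376,128), (426,160) and (465,153), and a purple one at (490,231).
- Brass shells on the cart at (570,190).

World +y is to the right in this view, so shell_a is at (380,212), which is (277,222) in the side view. shell_b is at (251,232), or (316,168) in the side view. Next I'll check one close crop and measure.

```bash
cat > h.py <<'E'
import cv2,numpy as np
from workcell import status, viewer, manip
from scipy.spatial.transform import Rotation as Ro
def ray(m,uv):
    K=np.array([[m['fx'],0,m['cx']],[0,m['fy'],m['cy']],[0,0,1]])
    p=cv2.undistortPoints(np.array([[uv]],float),K,np.array(m['D']))[0,0]
    R=np.array(m['R']);return -R.T@np.array(m['t']), R.T@np.array([p[0],p[1],1])
def onplane(m,uv,z):
    c,d=ray(m,uv);return c+d*(z-c[2])/d[2]
def tri(ms,uvs):
    A=0;b=0
    for m,uv in zip(ms,uvs):
        c,d=ray(m,uv);d=d/np.linalg.norm(d);P=np.eye(3)-np.outer(d,d);A=A+P;b=b+P@c
    return np.linalg.solve(A,b)
def proj(m,X):
    K=np.array([[m['fx'],0,m['cx']],[0,m['fy'],m['cy']],[0,0,1]])
    return cv2.projectPoints(np.array(X,float).reshape(-1,3),cv2.Rodrigues(np.array(m['R']))[0],np.array(m['t'],float),K,np.array(m['D']))[0].reshape(-1,2)
def brass(im):
    h=cv2.cvtColor(im,cv2.COLOR_RGB2HSV);return cv2.inRange(h,(15,110,40),(35,255,255))
E
python3 - <<'E'
from h import *
ms=[viewer.camera_model(n) for n in("scene","side")]
ims=[cv2.imread(f"pics/{n}0.png") for n in("scene","side")]
S={'a':[(380,212),(277,222)],'b':[(251,232),(316,168)]}
tiles=[]
for k,uvs in S.items():
    cs=[]
    for im,uv in zip(ims,uvs):
        M=brass(im[:,:,::-1].copy());n,L,st,c=cv2.connectedComponentsWithStats(M)
        i=min((i for i in range(1,n) if st[i,4]>60),key=lambda i:np.hypot(*(c[i]-uv)))
        x,y,w,h,_=st[i]; cs.append((x+w/2-.5,y+h/2-.5)); print(k,st[i],c[i])
        u,v=uv;tiles.append(cv2.resize(im[v-27:v+27,u-36:u+36],(396,297),interpolation=cv2.INTER_CUBIC))
    print(k,tri(ms,cs))
cv2.imwrite("pics/crop0.png",np.vstack([np.hstack(tiles[:2]),np.hstack(tiles[2:])]))
E
```

```text
a [366 197  30  32 682] [380.54545455 211.96774194]
a [264 209  25  26 485] [276.16907216 221.47628866]
a [0.59392567 0.17537822 0.05286683]
b [243 217  16  32 437] [250.51258581 232.47139588]
b [305 158  22  22 318] [316.05974843 169.12264151]
b [ 0.55765817 -0.17675024  0.05490409]
```

View pics/crop0.png

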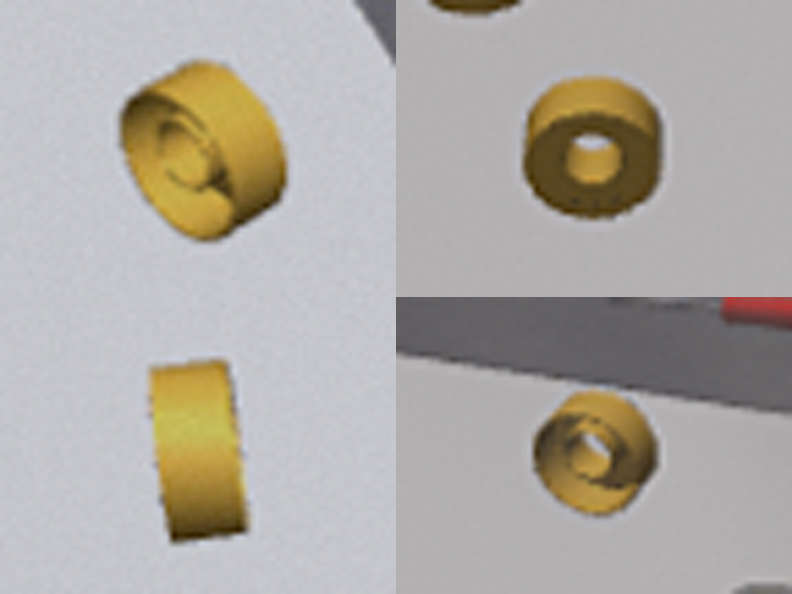

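The crop shows shell_a's open back towards the scene camera and its hole face towards the side camera (+y). shell_b is edge-on in the scene view, with its open back towards +y, so its face is towards -y. I'll look from above to get the axes.

Run:
```python
from h import *
m=viewer.camera_model("wrist");o=status.get_obs();T=Ro.from_quat(o['ee_rot']).as_matrix();p=o['position']
R=np.array(m['R']);c=-R.T@m['t']
print("cam in tool",T.T@(c-p),"axes\n",np.round(T.T@R.T,3),m['fx'],m['cx'],m['cy']);print(np.round(T,3))
for X in([.5577,-.1768],[.594,.175]): # camera above shell, same orientation
    d=T.T@(np.array([*X,.3])-c); print(np.round(d,3), p+T@d)
```

```text
cam in tool [ 0.08289068 -0.00038259 -0.12796633] axes
 [[ 0.    -0.947 -0.32 ]
 [ 1.     0.     0.001]
 [-0.001 -0.32   0.947]] 305.0190651573095 316.9062783823439 199.46324589817522
[[ 0.958  0.286 -0.   ]
 [ 0.286 -0.958  0.001]
 [-0.    -0.001 -1.   ]]
[ 0.401 -0.296  0.073] [ 0.47832552 -0.2007022   0.17203606]
[ 0.536 -0.622  0.073] [0.51462552 0.1510978  0.17203606]
```

Emit:
play_rows(
  plan=[0,0,0,0.06,-0.045,0,0,0,0,0,0.11,-0.08,0,0,0,0,0,0.155,-0.115,0,0,0,0,0,0.2,-0.15,0,0,0,0,0,0.245,-0.183,0,0,0,0,0,0.29,-0.217,0,0,0,0,0,0.335,-0.25,0,0,0,0,0,0.37,-0.275,0,0,0,0,0,0.4,-0.296,0,0,0,0,0,0.4,-0.296,0,0,0,0,0,0.4,-0.296,0,0,0,0,0,0.4,-0.296,0,0],
)

```text
clock: 1.6
position: [0.4767, -0.2022, 0.2452]
ee_rot: [0.99, 0.143, -0.0, 0.0]
ft_force: [0.1, -0.0, -0.4]
grip_width: 0.003
grasp_force: 0.0
```

```bash
cat > look.py <<'E'
from h import *
import sys
X=np.array(eval(sys.argv[1]));name=sys.argv[2]
o=status.get_obs();m=viewer.camera_model("wrist");im=viewer.camera("wrist")
print(o['clock'],o['position'],o['grip_width'],manip.tip_extent)
M=brass(im);n,L,st,c=cv2.connectedComponentsWithStats(M);uv=proj(m,[*X,.07])[0];print(uv)
i=min((i for i in range(1,n) if st[i,4]>300),key=lambda i:np.hypot(*(c[i]-uv)));print(st[i])
pts=cv2.findContours((L==i).astype('u1'),cv2.RETR_EXTERNAL,cv2.CHAIN_APPROX_NONE)[0][0][:,0]
W=np.array([onplane(m,p,.052)[:2] for p in pts[::2]]).astype('f4')
(cx,cy),(w,h),a=cv2.minAreaRect(W);print("rect",cx,cy,w,h,a)
cv2.imwrite(name,im[:,:,::-1])
E
python3 look.py "[.5577,-.1768]" pics/wb.png
```

```text
1.6 [ 0.47665053 -0.20215719  0.24517347] 0.0031020258397994153 0.014
[315.75179622  94.29590964]
[ 283   46   67   95 3476]
rect 0.5561122894287109 -0.17545185983181 0.04025721922516823 0.08253032714128494 82.15275573730469
```

View pics/wb.png

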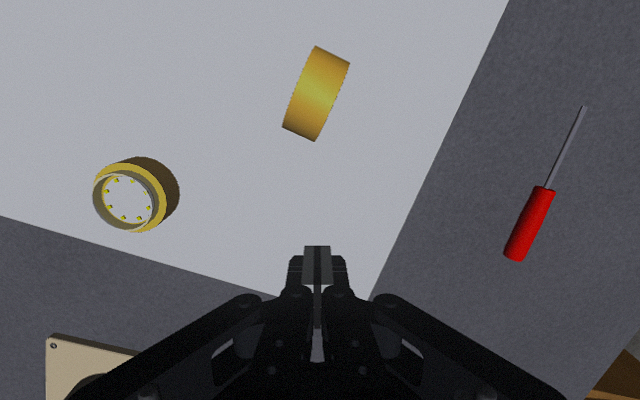

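shell_b's top rim strip is at (317,94). Its axis heading is 82°, with the face towards -y, so the push heading is 82°. I'll go behind the face and descend.

Emit:
play_rows(
  plan=[0,0,8,0.02,0.016,0,0,0,0,16,0.04,0.033,0,0,0,0,24.5,0.059,0.049,0,0,0,0,24.5,0.059,0.049,0.04,0,0,0,24.5,0.059,0.049,0.08,0,0,0,24.5,0.059,0.049,0.115,0,0,0,24.5,0.059,0.049,0.135,0,0,0,24.5,0.059,0.049,0.143,0,0,0,24.5,0.059,0.049,0.143,0,0,0,24.5,0.059,0.049,0.143,0],
)

```text
clock: 2.9
position: [0.5486, -0.2314, 0.1037]
ee_rot: [0.998, -0.069, 0.001, 0.0]
ft_force: [0.5, 0.4, 1.2]
grip_width: -0.0
grasp_force: 0.0
```

Run:
```python
from h import *
o=status.get_obs();T=Ro.from_quat(o['ee_rot']).as_matrix();p=o['position'];print(p,T.round(3),o['ft_force'])
a=np.radians(82.15);d=np.array([np.cos(a),np.sin(a),0]);c=np.array([.5561,-.1755,p[2]])
print("to centre in tool",T.T@(c-p),"d in tool",T.T@d)
a=viewer.camera("wrist");b=viewer.camera("side")[110:220,250:400]
cv2.imwrite("pics/pre_b.png",np.hstack([cv2.resize(a,(400,250)),cv2.resize(b,(341,250))])[:,:,::-1])
```

```text
[ 0.54864076 -0.23140836  0.10365761] [[ 0.991 -0.137  0.002]
 [-0.137 -0.991 -0.001]
 [ 0.002  0.001 -1.   ]] [0.52676674 0.35530198 1.23407622]
to centre in tool [-2.98674273e-04 -5.64029695e-02 -3.57168914e-05] d in tool [-9.22688559e-04 -9.99999379e-01 -6.24495222e-04]
```

View pics/pre_b.png

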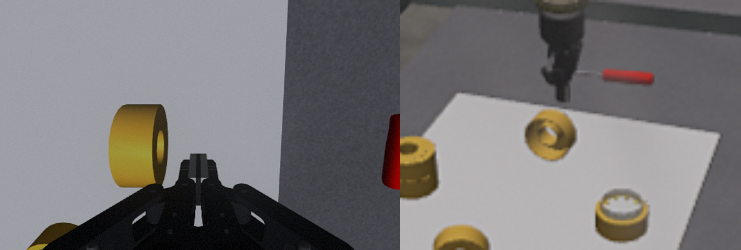

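Emit:
play_rows(
  plan=[0,0,0,0,-0.01,0.003,0,0,0,0,0,-0.02,0.003,0,0,0,0,0,-0.027,0.003,0,0,0,0,0,-0.034,0.003,0,0,0,0,0,-0.041,0.003,0,0,0,0,0,-0.048,0.001,0,0,0,0,0,-0.055,0,0,0,0,0,0,-0.062,-0.001,0,0,0,0,0,-0.068,-0.002,0,0,0,0,0,-0.074,-0.003,0,0,0,0,0,-0.076,-0.003,0,0,0,0,0,-0.076,-0.003,0,0,0,0,0,-0.06,-0.02,0,0,0,0,0,-0.04,-0.06,0,0,0,0,0,-0.03,-0.1,0,0,0,0,0,-0.03,-0.14,0,0,0,0,0,-0.03,-0.14,0],
)

```text
clock: 5.12
position: [0.5532, -0.2034, 0.2472]
ee_rot: [0.998, -0.07, 0.003, 0.001]
ft_force: [0.5, 0.5, -0.6]
grip_width: 0.001
grasp_force: 0.0
```

Run:
```python
from h import *
o=status.get_obs();T=Ro.from_quat(o['ee_rot']).as_matrix();p=o['position'];print(p)
m=viewer.camera_model("wrist");c=-np.array(m['R']).T@m['t']
print("to above a, tool",T.T@(np.array([.594,.175,c[2]])-c), p+np.array([.594,.175,c[2]])-c)
b=viewer.camera("side")[110:220,250:400];a=viewer.camera("wrist")
cv2.imwrite("pics/post_b.png",np.hstack([cv2.resize(a,(400,250)),cv2.resize(b,(341,250))])[:,:,::-1])
```

```text
[ 0.55322232 -0.20341623  0.24715886]
to above a, tool [-0.09408054 -0.3795402  -0.00137393] [0.51285002 0.18552319 0.24715886]
```

View pics/post_b.png

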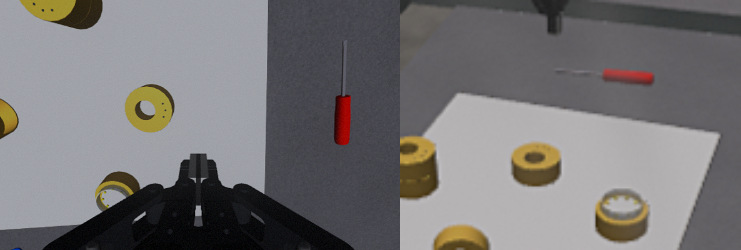

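shell_b lies flat with its face up, at (150,108) in the wrist half of the picture. Next I'll look at shell_a from above.

Emit:
play_rows(
  plan=[0,0,0,-0.01,-0.05,0,0,0,0,0,-0.02,-0.1,0,0,0,0,0,-0.035,-0.15,0,0,0,0,0,-0.05,-0.2,0,0,0,0,0,-0.06,-0.25,0,0,0,0,0,-0.075,-0.3,0,0,0,0,0,-0.085,-0.345,0,0,0,0,0,-0.094,-0.38,0,0,0,0,0,-0.094,-0.38,0,0,0,0,0,-0.094,-0.38,0,0,0,0,0,-0.094,-0.38,0,0],
)

```text
clock: 6.6
position: [0.5115, 0.1863, 0.242]
ee_rot: [0.998, -0.07, -0.0, 0.0]
ft_force: [0.0, -0.3, 0.1]
grip_width: 0.001
grasp_force: 0.0
```

```bash
python3 look.py "[.594,.175]" pics/wa.png
```

```text
6.6 [0.51145457 0.18634106 0.24195972] 0.0013717122111577822 0.014
[316.93730791  95.89010299]
[ 280   48   71   96 3533]
rect 0.5928622484207153 0.17588602006435394 0.08235140889883041 0.039875488728284836 18.682819366455078
```

View pics/wa.png

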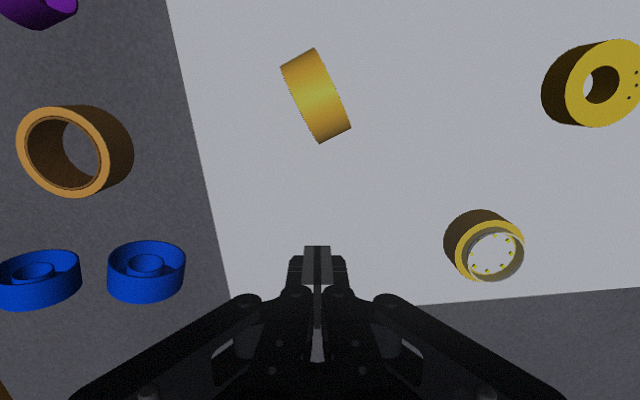

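shell_a's rim strip is at (315,95). Its long side heads 18.7° and the face is towards +y, so the push heading is -71.3°.

Emit:
play_rows(
  plan=[0,0,-9,0.019,-0.017,0,0,0,0,-18,0.038,-0.035,0,0,0,0,-26.7,0.056,-0.052,0,0,0,0,-26.7,0.056,-0.052,0.04,0,0,0,-26.7,0.056,-0.052,0.08,0,0,0,-26.7,0.056,-0.052,0.115,0,0,0,-26.7,0.056,-0.052,0.135,0,0,0,-26.7,0.056,-0.052,0.142,0,0,0,-26.7,0.056,-0.052,0.142,0,0,0,-26.7,0.056,-0.052,0.142,0],
)

```text
clock: 7.9
position: [0.5744, 0.2321, 0.1017]
ee_rot: [0.987, 0.163, 0.001, -0.0]
ft_force: [1.0, -0.2, -0.1]
grip_width: 0.001
grasp_force: 0.0
```

Run:
```python
from h import *
o=status.get_obs();T=Ro.from_quat(o['ee_rot']).as_matrix();p=o['position'];print(p)
a=np.radians(-71.3);d=np.array([np.cos(a),np.sin(a),0]);c=np.array([.5929,.1759,p[2]])
print("to centre in tool",T.T@(c-p),"d in tool",T.T@d)
a=viewer.camera("wrist");b=viewer.camera("side")[170:280,210:360]
cv2.imwrite("pics/pre_a.png",np.hstack([cv2.resize(a,(400,250)),cv2.resize(b,(341,250))])[:,:,::-1])
```

```text
[0.57443503 0.23206564 0.10165308]
to centre in tool [-6.17967092e-04  5.91198164e-02  3.73288958e-06] d in tool [-1.70410691e-03  9.99998545e-01  8.08962287e-05]
```

View pics/pre_a.png

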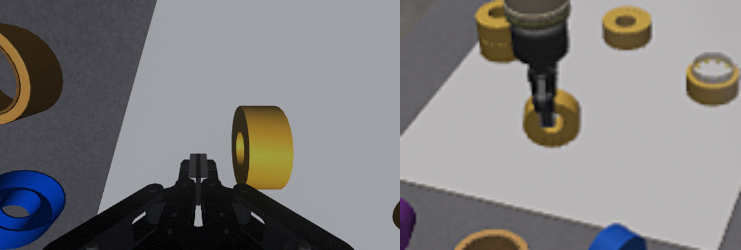

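The wrist half shows the shut fingers at (198,165), facing shell_a's hole side at (240,148), so they are lined up. Push along +y.

Emit:
play_rows(
  plan=[0,0,0,0,0.012,0.001,0,0,0,0,0,0.023,0.001,0,0,0,0,0,0.03,0.001,0,0,0,0,0,0.037,0.001,0,0,0,0,0,0.044,0.001,0,0,0,0,0,0.051,-0.001,0,0,0,0,0,0.058,-0.002,0,0,0,0,0,0.065,-0.003,0,0,0,0,0,0.071,-0.004,0,0,0,0,0,0.077,-0.005,0,0,0,0,0,0.079,-0.005,0,0,0,0,0,0.079,-0.005,0,0,0,0,0,0.062,-0.02,0,0,0,0,0,0.04,-0.06,0,0,0,0,0,0.03,-0.1,0,0,0,0,0,0.03,-0.14,0,0,0,0,0,0.03,-0.14,0],
)

```text
clock: 10.12
position: [0.5838, 0.2063, 0.245]
ee_rot: [0.986, 0.164, 0.003, -0.001]
ft_force: [0.5, 0.4, -0.6]
grip_width: 0.003
grasp_force: 0.0
```

Run:
```python
from h import *
a=viewer.camera("wrist");b=viewer.camera("side")[110:280,180:400]
cv2.imwrite("pics/post_a.png",np.hstack([cv2.resize(a,(400,250)),cv2.resize(b,(323,250))])[:,:,::-1])
```

```text
(no output)
```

View pics/post_a.png

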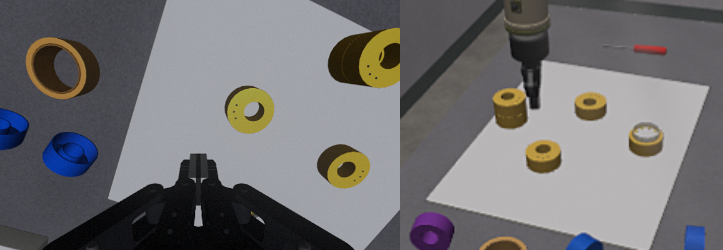

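Both shells lie flat with their faces up: shell_a at (249,109) in the wrist half, shell_b at (345,167). The robot is clear, so I'm handing in.

```bash
python3 -c "
from workcell import manip
print(manip.hand_in())"
```

```text
the job is handed in; nothing more can be done
None
```

Both brass shells were tipped over and lie flat on the foam, face up, in about 10 s of robot time; nothing else was touched, and the job is handed in.

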